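Close a set of ear specula into the sterilising carrier

TASK

Load the steel sterilising carrier: lower the tray of ear specula squarely between its corner posts, keeping the tray level, then lay the blue spacer frame squarely on the tray, then hook the lid's green tongue under the keeper at the far end and press the other end down until the spring catch snaps over it and the lid lies flat. Press only as hard as the catch needs, never with main force, and leave the other things on the counter where they are.

Things in the scene. Friction and masses are not known exactly. Their poses are not given: they have to be found in the camera images.
- carrier: Stainless sterilising carrier, fixed on the counter: base plate 136 (x) x 84 x 8 mm, four L-shaped corner posts of 3 mm sheet, a keeper at the far (+x) end, a spring catch at the near (-x) end. Origin: centre of the plate's underside, on the counter; z up; +x points away from the robot (yaw within 0.25 rad). Proper heights of the undersides of tray, spacer, lid: 8, 30, 40 mm.
- pocket (a point): Centre of the pocket's floor (plate top): x = 4, y = 0, z = 8 mm in the carrier frame. Tray and spacer are centred over it. Pocket 95 (x) x 63 mm (y) between the posts. Side legs: inner faces y = +-31.5 mm, |x| = 28 to 54.5 mm, 56 mm above the counter, tips bent outward to 65 mm. The long sides are open for |x| under 28 mm: fingers can enter there.
- far_stop (a point): Middle of the pocket's far edge: x = 51.5, y = 0, z = 43 mm in the carrier frame. Far end legs: inner faces x = 51.5 mm, |y| = 19 to 34.5 mm, 52 mm above the counter, tips to 58: the lid's far edge stops on them, the tongue passes between. Near end legs: inner faces x = -43.5 mm, only 33 mm high, tips to 38 mm; the lid lies over them.
- keeper (a point): Middle of the inner lower edge of the keeper, a fixed hook 30 mm wide between the far end legs: carrier frame x = 54, y = 0, z = 49 mm. Its bar, 4 mm thick, runs on to x = 68 mm; its upright's inner face is at x = 64 mm. The tongue goes under it.
- catch_nose (a point): Inner tip of the spring catch's nose (16 mm wide; at rest x = -46, y = 0, z = 52.5 mm in the carrier frame), 2.5 mm above a seated lid's top. From it a steep ramp rises outward to x = -51.5, z = 62 mm, the catch's top.
- catch (a joint): Spring catch: upright strip with red thumb tab, hinged at its foot. 0 rad: at rest, nose over the lid's near edge; grows to 0.35 when pushed outward (-x). With the lid fully forward its near edge rests on the ramp; 6 to 14 N down near that edge moves the catch aside some 0.06 rad and the nose snaps back over the lid. If the lid is not forward, its edge stands on the catch.
- tray: Aluminium tray with ten black and grey ear specula fixed in it: 92 mm (x) x 60 mm (y) x 22 mm high, 4 mm walls, 0.2 to 0.3 kg. Origin: centre of the underside, z up. Same either way round. Starts flat on the counter, yaw within 0.35 rad.
- spacer: Blue plastic spacer frame, open in the middle: 92 mm (x) x 60 mm (y) x 10 mm high, 8 mm rails, 0.10 kg. Origin: centre of the underside. Same either way round. Starts flat on the counter, yaw within 0.35 rad.
- lid: Steel lid, dark perforations: 100 (x) x 60 (y) x 10 mm deep with folded rim, about 0.15 kg; green tongue 28 wide, 12 long, 6 mm thick at the middle of its +x edge, level with its underside. Origin: centre of its underside without tongue. Starts flat, tongue away from the robot (yaw within 0.35). Goes in near end raised some 15 degrees, tongue under the keeper, far edge against the far legs.
- tongue_tip (a point): End of the lid's tongue, middle of its width and thickness: x = 62, y = 0, z = 3 mm in the lid frame.
- gallipot: Bystander: small steel cup, 50 mm wide, 34 mm high. Origin: centre of the underside.
- spray_amber: Bystander: amber spray bottle, 48 mm wide, 104 mm high, thin nozzle. Origin: centre of the underside.
- spray_green: Bystander: green spray bottle, 48 mm wide, 104 mm high, thin nozzle. Origin: centre of the underside.
- cotton_jar: Bystander: glass jar with steel cap, 68 mm wide, 85 mm high. Origin: centre of the underside.
- forceps_jar: Bystander: tall steel jar with forceps standing in it, 68 mm wide, 175 mm high in all. Origin: centre of the underside.
- otoscope: Bystander: black otoscope handle lying down, 140 mm long along its x, 26 mm thick. Origin: under the middle of the handle.
- throat_mirror: Bystander: steel throat mirror lying flat, 176 mm long along its x, 6 mm thick. Origin: underside, near the middle.
Things that resemble listed ones, but are neither listed nor needed, are in the scene too. Of the things shaped like the lid, the steel one is meant. Of the things that look like the spacer, take the one that is nearest to the robot's base at the start.

How it is judged:
By the outcome, as a careful person would: the job done as asked, in the order asked, and still so for the second after the job is handed in, with the robot touching nothing.
It also fails if it takes over 72 s, if anything falls off the work surface, if the arm or the gripper's body presses on something with over 40 N, if the wrist force passes 120 N, or if a joint passes its speed limit or range.

ROBOT

A 6-joint arm with a two-finger parallel gripper is mounted at the origin on the work surface. World frame = base frame: x ahead of the robot, y to its left, z up, the work surface at z = 0. Lengths are in m, angles in rad, forces in N, time in s.
With the tool pointing down it reaches from about 0.275 to 0.775 m from the base axis. Payload 14.6 kg.
Tool frame: the origin (TCP) lies between the finger pads; the fingertips stand 14 mm ahead of it and the grasp point (between the pads) lies 5 mm behind it; z points along the fingers, y is the line along which they close (so a half turn about z gives the same grasp; the last joint's range is limited). The gripper opens to 85 mm and grips with 20 to 120 N. Pads are 22 mm wide; open, the fingers measure 114 mm over their backs; the gripper's body (76 mm by 85 mm) begins 54 mm behind the grasp point. The pads swing forward as they close: fully open they stand 13 mm farther back than shut.
Start: joints at [-1.474, 0.263, -0.048, 1.259, 0, 1.415], TCP at [0.131, -0.508, 0.245] pointing down, gripper open.
Joint ranges: [-2.65, 2.65], [-0.89, 1.7], [-1.18, 1.37], [-2.13, 2.11], [-1.35, 1.29], [-3.14, 3.14]. Speed limits (rad/s): [1.89, 1.89, 2.57, 2.79, 3.14, 3.14].

INTERFACE

Orientations are given as a unit quaternion [w, x, y, z].
In Python, from workcell import * gives the robot as it stands.
- The arm moves only by the tool send_rows, never from a script. Its argument "motion" is text: rows parted by semicolons, each of 4 numbers parted by spaces: the shift along the tool's x, y, z in mm, then the turn about the tool's z in units of 10 degrees (1.0 is 10 degrees). A call has 1 to 20 rows; each row shifts and turns the commanded pose from where the row before left it, along the tool's axes as they then stand; what a row does not reach is not made up. A row lasts 1/8 s, in which the tool goes at most 62.5 mm and 10.7 degrees, less where a joint would pass 70% of its speed; a pose out of reach is approached as far as the arm can. A call with a gripper value outside its range is refused whole. "grip" is the closure, from 0 (fully open) to 1 (shut), set as the call begins (left out, the last holds). The fingers move at their own pace and stop on an object; "force" is the grip in N (left out, the last holds). Time passes only in rows, so rows that do not move let the fingers close. It gives the time, the measured TCP pose, the force, the opening and the grip force at its end, in the units of the state.
- get_obs(): the state, without advancing time (a new reading comes with each control period).
- get_image(name): name is "side" or "top" or "wrist"; returns a dict with "image" (420x560x3 uint8, blue, green, red), "depth" (420x560 float32, m along the optical axis (not along the pixel's ray), 0 where there is no reading), "vfov" (degrees; the focal length in pixels is half the picture's height over the tangent of half this angle, whatever the lens; pixels are square), "cx", "cy" (the principal point, pixels), "k1" (the pictures are not rectified: a ray, as slopes to the right and down, at radius r is drawn at 1 + k1 r^2 times it, then the intrinsics apply), "rvec" (rotation vector, rad) and "tvec" (3), from world to camera coordinates, as OpenCV has them. Camera axes: x right, y down, z forward; pixel columns grow to the right and rows downward; lengths in m; the calibration is good to about 2 mm. A picture is of the moment at which its call begins.
- close_job(): hands the job in; it is judged then, once.
The state is a dict: "time_s": time; "joint_positions": joint angles; "joint_vel": joint speeds; "joint_efforts": joint torques, N m; "tool_pos": TCP position; "tool_rot": TCP orientation; "contact_force": force on the tool from outside, world axes, zero at the start; "moment": the same for the moment, N m; "gripper_width": finger opening in m; "finger_force": force on a finger pad.
Only numpy, scipy, OpenCV 4.12 (cv2) and the standard library are available. Lean on these libraries where they do the work, as an engineer would, in place of code of your own. Each camera call takes 0.05 s, during which the arm holds its last target. There are 200 camera calls.

## Working session

There is one attempt and no reset: what is moved stays moved. The work goes in short steps, Python scripts to look and compute and a tool call to move; the robot and the scene stay as the last step left them, time stands still between calls to the robot, and variables do not carry over. Pictures are saved under pics/ and viewed, at most 10 in all, crops included, and the job is handed in when it is done.

Besides the shell and the picture viewer there is one more tool, called after "Request:" as name(argument=value, ...), one argument or row to a line, values as JSON. send_rows: Moves the arm, as the interface text tells. Its arguments: {"type":"object","properties":{"motion":{"type":"string"},"grip":{"type":"number"},"force":{"type":"number"}},"required":["motion"]}

```bash
ls; mkdir -p pics
cat > h.py <<'E'
from workcell import *
import numpy as np, cv2, json
from scipy.spatial.transform import Rotation as R
def save(name):
    d=get_image(name); np.savez(f'{name}.npz',**d); return d
def load(name): return dict(np.load(f'{name}.npz'))
def K(d):
    f=210/np.tan(np.radians(float(d['vfov']))/2); return f,float(d['cx']),float(d['cy'])
def cloud(d):
    f,cx,cy=K(d); k=float(d['k1'])
    v,u=np.mgrid[0:420,0:560].astype(float)
    X,Y=(u-cx)/f,(v-cy)/f
    x,y=X.copy(),Y.copy()
    for _ in range(20):
        s=1+k*(x*x+y*y); x,y=X/s,Y/s
    z=d['depth']; P=np.stack([x*z,y*z,z],-1)
    M=R.from_rotvec(d['rvec'].ravel()).as_matrix()
    W=(P-d['tvec'].ravel())@M
    W[z<=0]=np.nan
    return W
E
python3 - <<'E'
from h import *
a=save('top');b=save('side')
cv2.imwrite('pics/top0.png',cv2.resize(a['image'],(800,600)))
cv2.imwrite('pics/side0.png',cv2.resize(b['image'],(800,600)))
for d in(a,b): print({k:d[k] for k in d if k not in('image','depth')})
print(get_obs())
E
```

```text
pics
{'vfov': 55.9863665386024, 'cx': 274.0536637675337, 'cy': 202.53638099664337, 'k1': -0.050007936568722454, 'rvec': array([ 2.17231193, -2.1285304 ,  0.15575776]), 'tvec': array([-0.04591061,  0.57154595,  1.01444357])}
{'vfov': 42.6706515139814, 'cx': 283.168827319048, 'cy': 210.81641364689838, 'k1': -0.033999640883148316, 'rvec': array([ 0.61625455, -2.54686707,  1.33720567]), 'tvec': array([0.46295069, 0.23136222, 1.05044827])}
{'time_s': 0.1, 'joint_positions': array([-1.47428028e+00,  2.63447201e-01, -4.88675753e-02,  1.25936156e+00,
       -1.43063368e-05,  1.41553327e+00]), 'joint_vel': array([-1.18186812e-03,  2.02776433e-05,  1.00778708e-03,  2.62105023e-03,
       -1.95937766e-03, -1.81281624e-04]), 'joint_efforts': array([ 5.30541292e-03, -6.38574457e+01,  3.85063505e+01,  1.00312225e-02,
       -9.35129060e-05, -3.66152062e-05]), 'tool_pos': array([ 0.1307804 , -0.50822378,  0.24488979]), 'tool_rot': array([-4.40025665e-04,  9.92086274e-01,  1.25557286e-01,  5.77255995e-06]), 'contact_force': array([-0.59605789,  0.15833564,  0.38736157]), 'moment': array([-0.00614047, -0.07156634,  0.0299325 ]), 'finger_force': 0.0, 'gripper_width': 0.08570423972022322}
```

View pics/top0.png

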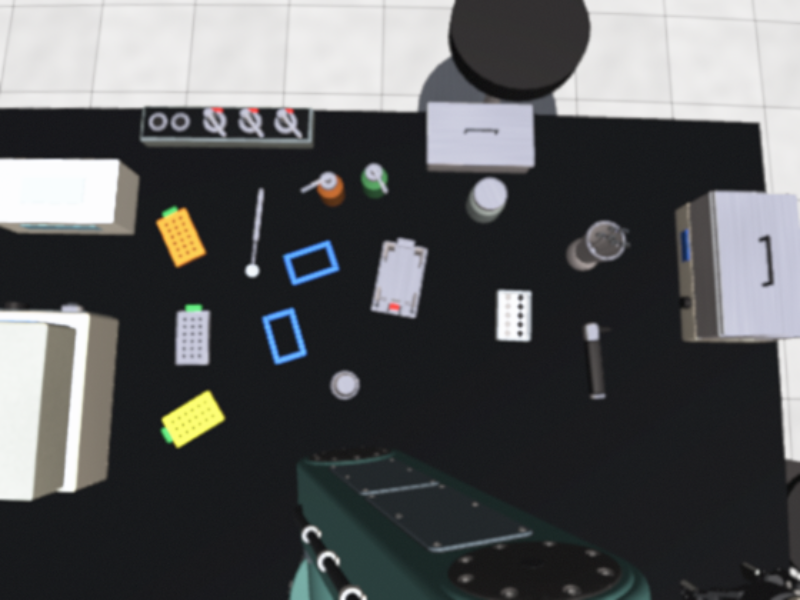

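View pics/side0.png

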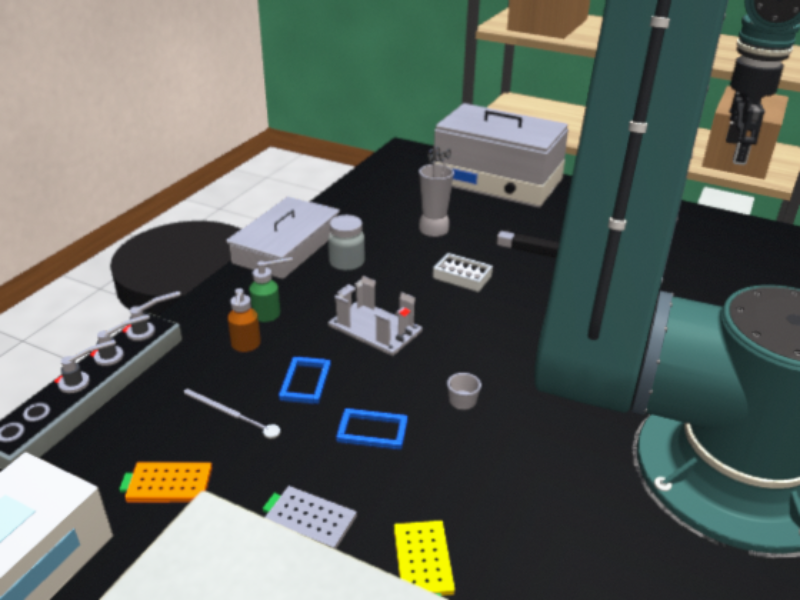

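Top picture (800×600): tray at (514,316), carrier (400,278) with its red tab at (394,307) and keeper at (405,242). Spacer-like: (311,262) and (285,336). Lid-like: steel (193,336), orange (181,237), yellow (193,418). The steel one with the green tongue is the lid; I'll settle the spacer by base distance.

```bash
cat >> h.py <<'E'
def blob(W,u,v,r,z0,z1,col=None):
    "points around pixel (u,v) in radius r with z in band -> min area rect in world mm"
    m=np.zeros((420,560),np.uint8); cv2.circle(m,(int(u),int(v)),r,1,-1)
    s=(m>0)&(W[...,2]>z0)&(W[...,2]<z1)
    if col is not None: s&=col
    p=W[s]
    return p
def rect(p):
    (c,sz,a)=cv2.minAreaRect((p[:,:2]*1000).astype(np.float32))
    if sz[0]<sz[1]: sz=sz[::-1]; a+=90
    a=(a+90)%180-90
    return np.round(c,1),np.round(sz,1),round(a,1),round(float(np.median(p[:,2]))*1000,1),len(p)
E
python3 - <<'E'
from h import *
d=load('top');W=cloud(d);hsv=cv2.cvtColor(d['image'],cv2.COLOR_BGR2HSV)
blue=(hsv[...,0]>95)&(hsv[...,0]<125)&(hsv[...,1]>120)
s=.7
p=W[300:390,20:200];print('table',np.nanmedian(p[...,2]))
for n,u,v,r,z0,z1,c in [('tray',514,316,35,.012,.04,None),('spA',311,262,35,.004,.03,blue),('spB',285,336,35,.004,.03,blue),('lid',193,336,42,.005,.03,None),('car',400,278,55,.005,.1,None),('carplate',400,278,55,.004,.015,None),('gallipot',345,385,30,.005,.06,None)]:
    p=blob(W,u*s,v*s,r,z0,z1,c);print(n,rect(p),np.hypot(*rect(p)[0]), 'zmax',p[:,2].max())
i=d['image']
a=cv2.resize(i[140:280,100:400],(800,373),interpolation=cv2.INTER_CUBIC)
cv2.imwrite('pics/c1.png',a)
E
```

```text
table 0.0006500912746673704
tray (array([ 531.5, -265.5]), array([92.3, 61.9]), -0.6, 19.4, 732) 594.1233037005029 zmax 0.02685329406374085
spA (array([627.3, 124.3]), array([95. , 69.1]), -71.2, 10.1, 314) 639.4965050725452 zmax 0.01594243072590346
spB (array([485.5, 169.3]), array([98.9, 69. ]), 19.3, 9.8, 331) 514.1718973261763 zmax 0.01548803513152592
lid (array([480.8, 354.7]), array([212.2, 186.6]), -27.6, 9.7, 862) 597.4786439698075 zmax 0.016143788535362212
car (array([601.2, -46.9]), array([291.9, 280.6]), -88.9, 9.0, 1622) 603.0265748704613 zmax 0.06922571040384326
carplate (array([604.3, -46.9]), array([300.6, 297.5]), 5.2, 7.9, 1507) 606.1172328848603 zmax 0.014931361917641165
gallipot (array([392.5,  46.5]), array([136.1, 126.6]), -75.6, 17.9, 208) 395.24486081415404 zmax 0.0385969859384812
```

View pics/c1.png

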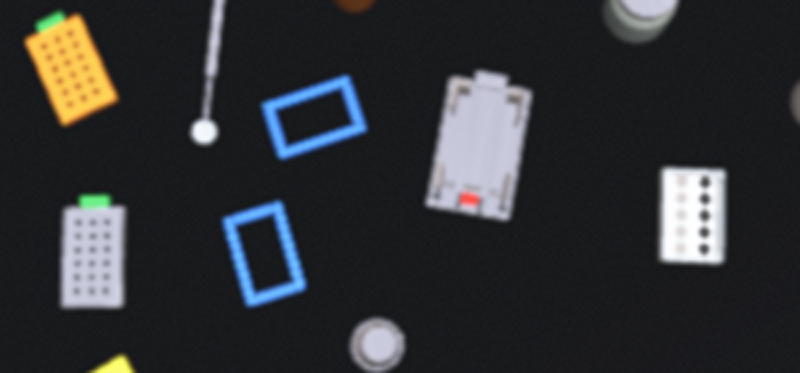

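Spacer choice: B at (285,336) is 514 mm from the base and A at (311,262) is 639 mm, so B is the one. The crop confirms the steel lid with the green tongue (at 93,255), the two frames, and the carrier. Next I hover over the tray and use the wrist camera.

Request:
send_rows(
  motion="45 -13.5 0 0;45 -13.5 0 0;45 -13.5 0 0;45 -13.5 0 0;45 -13.5 0 0;45 -13.5 0 0;45 -13.5 0 0;45 -13.5 0 0;45 -13.5 0 0;43.5 -13.8 0 0;0 0 0 0.75;0 0 0 0.75;0 0 0 0",
)

```text
time_s: 1.72
tool_pos: [0.5314, -0.2655, 0.2449]
tool_rot: [-0.0, 1.0, -0.005, -0.0]
contact_force: [0.7, 0.4, -0.2]
gripper_width: 0.085
finger_force: 0.0
```

```bash
cat >> h.py <<'E'
def pose(o=None):
    o=o or get_obs(); q=o['tool_rot']; M=R.from_quat([q[1],q[2],q[3],q[0]]).as_matrix(); return o['tool_pos'],M
def yaw(M): return np.degrees(np.arctan2(M[1,0],M[0,0]))
def delta(xyz_mm,psi):
    p,M=pose(); d=M.T@(np.array(xyz_mm)/1000-p)*1000
    t=(yaw(M)-psi+180)%360-180
    print('dx dy dz(tool) mm',np.round(d,1),'turn units',round(t/10,3),'| now',np.round(p*1000,1),'yaw',round(yaw(M),2))
E
python3 - <<'E'
from h import *
d=save('wrist');W=cloud(d);p,M=pose();print(p,yaw(M))
print({k:d[k] for k in d if k not in('image','depth')})
cv2.imwrite('pics/w1.png',d['image'])
T=(W-p)@M*1000   # tool frame
np.save('T.npy',T)
w=d['depth'];print(np.nanmin(np.where(w>0,w,9)))
print(get_obs()['time_s'])
E
```

```text
[ 0.5313502  -0.26561391  0.24502804] -0.40966005651432286
{'vfov': 65.88227588430168, 'cx': 279.92174572714265, 'cy': 209.84409090270657, 'k1': -0.043323835511204375, 'rvec': array([-2.06400961,  2.08261716,  0.29100048]), 'tvec': array([-0.26088679,  0.47904192,  0.5245072 ])}
0.053448252
1.775
```

View pics/w1.png

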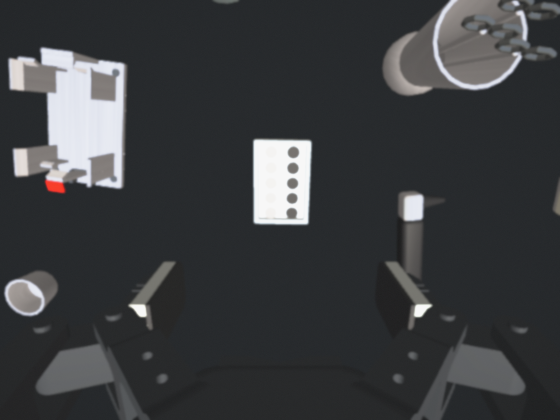

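Wrist picture: tray at (282,181), spanning 252–311 × 139–224; carrier upper left, red catch at (55,185); fingertips at (155,290) and (408,290).

```bash
cat >> h.py <<'E'
def topmask(W,u,v,r,z0,z1):
    m=np.zeros((420,560),np.uint8); cv2.circle(m,(int(u),int(v)),r,1,-1)
    return ((m>0)&(W[...,2]>z0)&(W[...,2]<z1)).astype(np.uint8)
def moments(P):
    P=P[:,:2]*1000; c=P.mean(0); ev,V=np.linalg.eigh(np.cov((P-c).T)); a=np.degrees(np.arctan2(V[1,1],V[0,1]))
    return c,(a+90)%180-90,np.sqrt(12*ev)
E
python3 - <<'E'
from h import *
d=load('wrist');W=cloud(d);p,M=pose();T=np.load('T.npy')
print('cam',-R.from_rotvec(d['rvec']).as_matrix().T@d['tvec'])
print('table z',np.nanmedian(W[230:260,250:310,2]), np.nanstd(W[230:260,250:310,2]))
# tray
for z0 in(.012,.017,.0195):
    m=topmask(W,282,181,60,z0,.035);q=W[m>0];print('tray',z0,rect(q),moments(q))
c=W[180:226,282];print(np.round(c[::3]*1000,1).tolist())
# finger tips
for s in(slice(120,190),slice(370,440)):
    t=T[255:320,s].reshape(-1,3);t=t[(t[:,2]<60)&(abs(t[:,1])<70)];print('finger zmax',np.percentile(t[:,2],[50,90,99,100]),np.nanmin(t,0),np.nanmax(t,0))
E
```

```text
cam [ 0.60207467 -0.26632782  0.37313062]
table z -0.0005311086423431975 0.0007320161530025068
tray 0.012 (array([ 532.7, -266.8]), array([92.8, 59.9]), -1.5, 19.1, 4355) (array([ 533.92440778, -266.88015373]), np.float64(-2.2612533473131293), array([59.83097044, 93.68338837]))
tray 0.017 (array([ 532.7, -266.8]), array([92.8, 59.9]), -1.5, 20.5, 2395) (array([ 533.966987  , -266.49910836]), np.float64(-2.3833957360391196), array([ 63.36148675, 100.65405223]))
tray 0.0195 (array([ 532.9, -266.9]), array([92.3, 59.8]), -1.7, 20.8, 1997) (array([ 534.46591148, -266.44119708]), np.float64(-2.9668395801520546), array([ 66.16524147, 101.99141254]))
[[534.6, -268.0, 14.2], [531.2, -268.0, 14.2], [527.5, -268.0, 13.2], [524.2, -268.0, 13.8], [520.3, -267.9, 12.0], [517.1, -267.9, 13.2], [514.0, -267.9, 15.0], [510.0, -267.9, 13.2], [506.3, -267.8, 12.4], [503.0, -267.8, 13.5], [499.4, -267.8, 13.7], [495.9, -267.8, 13.8], [491.7, -267.7, 12.1], [490.9, -267.7, 21.0], [487.5, -267.6, 21.7], [476.3, -267.7, -0.8]]
finger zmax [-21.65855392  -5.81195419   0.36981368   2.56963256] [ -9.93792654 -56.50784027 -46.36980356] [ 15.25259653 -40.8702348    2.56963256]
finger zmax [-21.85556549  -5.48475033   0.08179857   1.71341883] [-10.24150651  41.4304794  -45.95452049] [15.4517345  57.14214792  1.71341883]
```

Hover over the carrier next, with the hand empty, to measure it in the same tool-relative view.

Request:
send_rows(
  motion="11 -36.5 0 0;11 -36.5 0 0;11 -36.5 0 0;11 -36.5 0 0;11 -36.5 0 0;11 -36.5 0 0;0 0 0 0.9;0 0 0 0",
)

```text
time_s: 2.78
tool_pos: [0.5996, -0.0472, 0.2452]
tool_rot: [0.0, 0.997, -0.082, -0.0]
contact_force: [-0.5, -0.3, -0.4]
gripper_width: 0.0856
finger_force: 0.0
```

Run:
```python
from h import *
d=save('wrist');W=cloud(d);o=get_obs();p,M=pose(o);print(p,yaw(M),o['time_s'])
np.savez('carrier_view.npz',p=p,M=M,**d)
i=d['image'][60:340,110:450]
cv2.imwrite('pics/w2.png',cv2.resize(i,(728,600),interpolation=cv2.INTER_CUBIC))
T=(W-p)@M*1000
m=(abs(T[...,0])<90)&(abs(T[...,1])<60)&(W[...,2]>.004)&(W[...,2]<.012)
q=W[m];print('plate',rect(q),moments(q))
for z0,z1 in((.028,.04),(.045,.055),(.055,.075)):
    m=(abs(T[...,0])<90)&(abs(T[...,1])<60)&(W[...,2]>z0)&(W[...,2]<z1)
    n,l,st,ce=cv2.connectedComponentsWithStats(m.astype(np.uint8))
    for k in range(1,n):
        if st[k,4]>15:
            q=W[l==k]*1000;print(z0,np.round(q.mean(0),1),np.round(q.min(0),1),np.round(q.max(0),1),st[k].tolist())
```

```text
[ 0.59951725 -0.04753878  0.24520764] -9.298237956506837 2.825
plate (array([600.2, -48.7]), array([135.1,  84. ]), -9.2, 7.5, 6496) (array([602.93923032, -49.10729639]), np.float64(-9.579912685251543), array([ 79.22086946, 117.44095416]))
0.028 [634.  -86.   34.7] [623.7 -87.8  28.3] [644.5 -84.4  39.8] [311, 138, 2, 21, 25]
0.028 [639.9 -23.   32.8] [633.3 -23.9  28.6] [645.9 -22.1  39.5] [250, 147, 2, 13, 16]
0.028 [553.4 -68.5  35. ] [541.1 -77.9  28.1] [567.9 -60.2  39.8] [299, 210, 15, 26, 110]
0.028 [559.7 -16.1  34.2] [552.6 -22.9  28.3] [567.   -9.1  38.5] [253, 219, 12, 15, 91]
0.045 [659.8 -58.2  52.9] [651.  -73.3  50.8] [668.7 -42.9  55. ] [266, 121, 31, 15, 459]
0.045 [649.6 -28.2  52.3] [633.9 -37.8  47.3] [656.3 -22.   55. ] [249, 137, 13, 25, 46]
0.045 [639.1 -84.5  51.2] [623.3 -87.9  46.5] [649.3 -75.9  54.9] [301, 136, 13, 26, 38]
0.045 [575.7 -12.   51.1] [569.4 -13.1  45.7] [578.3 -10.1  54.8] [248, 214, 4, 11, 19]
0.045 [551.6 -72.8  47.9] [542.5 -74.2  45.5] [561.  -71.3  50.7] [311, 220, 1, 19, 19]
0.045 [554.2 -41.1  53.2] [551.8 -49.   50.7] [556.5 -33.5  54.9] [274, 232, 16, 4, 45]
0.055 [648.9 -23.4  60.8] [633.1 -38.6  55.6] [660.9 -15.3  67.1] [241, 133, 21, 31, 273]
0.055 [639.5 -87.9  60.7] [622.3 -94.8  55.1] [653.1 -75.9  67.7] [301, 132, 22, 32, 303]
0.055 [565.3  -7.9  61.6] [552.1 -12.6  55.1] [578.5  -2.1  66.4] [244, 217, 8, 28, 195]
0.055 [554.9 -76.5  61.5] [541.1 -81.5  55.2] [567.6 -71.6  65.7] [312, 217, 8, 27, 204]
0.055 [545.2 -39.9  59.8] [533.6 -48.9  55. ] [554.7 -30.4  63.2] [274, 234, 16, 19, 289]
```

View pics/w2.png

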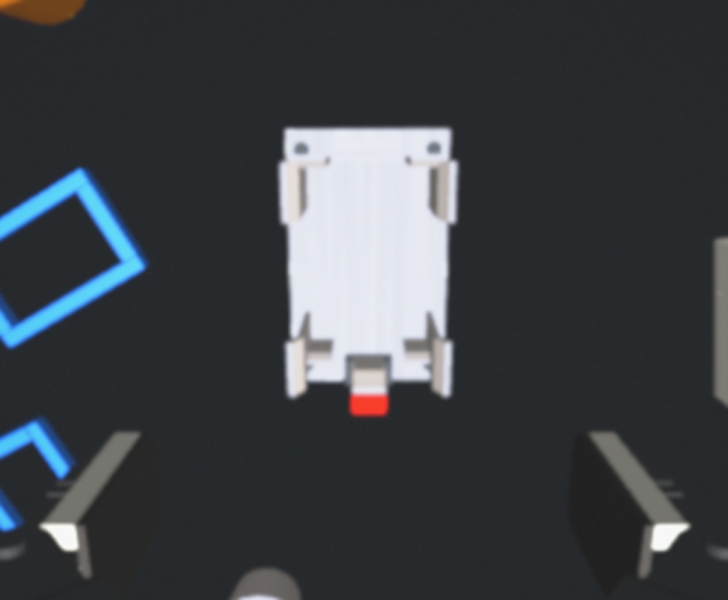

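Wrist view 2: carrier plate centred, keeper end up and red catch at crop (369,404). The plate fits 135.1×84 at (600.2,−48.7), yaw −9.2°. Back to the tray and descend.

Request:
send_rows(
  motion="-5.1 37.9 0 0;-5.1 37.9 0 0;-5.1 37.9 0 0;-5.1 37.9 0 0;-5.1 37.9 0 0;-5 37.7 0 0;0 0 0 -0.78;0 0 45 0;0 0 45 0;0 0 45 0;0 0 45 0;0 0 30 0;0 0 12 0;0 0 0 0",
)

```text
time_s: 4.58
tool_pos: [0.5316, -0.2666, 0.0233]
tool_rot: [-0.0, 1.0, -0.015, -0.0]
contact_force: [-0.4, 0.7, -0.2]
gripper_width: 0.0857
finger_force: 0.0
```

Run:
```python
from h import *
delta((532.7,-266.8,13),-1.5);print(get_obs()['contact_force'])
```

```text
dx dy dz(tool) mm [ 1.1  0.2 10.3] turn units -0.019 | now [ 531.6 -266.6   23.3] yaw -1.69
[-0.39546283  0.70065905 -0.15972018]
```

Request:
send_rows(
  motion="1.1 0 10 0;0 0 0 0",
)

```text
time_s: 4.82
tool_pos: [0.533, -0.2664, 0.0134]
tool_rot: [0.0, 1.0, -0.015, 0.0]
contact_force: [-1.1, -0.3, -0.1]
gripper_width: 0.0854
finger_force: 0.0
```

Request:
send_rows(
  motion="0 0 0 0;0 0 0 0;0 0 0 0;0 0 0 0;0 0 0 0",
  grip=1,
  force=60,
)

```text
time_s: 5.45
tool_pos: [0.5331, -0.2664, 0.014]
tool_rot: [0.0, 1.0, -0.015, 0.0]
contact_force: [-2.2, 2.2, 6.1]
gripper_width: 0.0588
finger_force: 65.5
```

Request:
send_rows(
  motion="0 0 -20 0;0 0 -40 0;0 0 -40 0;0 0 0 0",
)

```text
time_s: 5.95
tool_pos: [0.5341, -0.2672, 0.1161]
tool_rot: [0.001, 1.0, -0.015, 0.002]
contact_force: [0.2, -0.1, -2.8]
gripper_width: 0.0589
finger_force: 65.4
```

Run:
```python
from h import *
delta((604.5,-49.4,114),-9.2)
d=save('wrist');W=cloud(d);p,M=pose();T=(W-p)@M*1000
m=(abs(T[...,0])<70)&(abs(T[...,1])<29.5)&(T[...,2]<20)&(T[...,2]>-40)
q=T[m];print('tray in tool',np.round(q.min(0),1),np.round(q.max(0),1),np.round(np.percentile(q[:,2],[5,50,95]),1))
# tilt: fit of z vs x over rim top
for lo,hi in((-50,-42),(-42,-20),(-20,0),(0,20),(20,38),(38,50)):
    s=(q[:,0]>lo)&(q[:,0]<hi);print(lo,hi,s.sum(),np.round(np.percentile(q[s,2],[2,50]),1) if s.sum() else '')
```

```text
dx dy dz(tool) mm [  63.6 -219.8    1.8] turn units 0.744 | now [ 534.1 -267.2  116.1] yaw -1.76
tray in tool [-41.4 -29.5 -39.8] [46.8 29.5 12.5] [-10.2  -6.6  -0.4]
-50 -42 0 
-42 -20 3680 [-9.8 -1.9]
-20 0 5634 [-19.6  -6.9]
0 20 6716 [-27.5  -7.2]
20 38 6269 [-10.1  -5.5]
38 50 4212 [-10.5  -8. ]
```

Request:
send_rows(
  motion="10.6 -36.6 0 0;10.6 -36.6 0 0;10.6 -36.6 0 0;10.6 -36.6 0 0;10.6 -36.6 0 0;10.6 -36.8 0 0;0 0 0 0.74;0 0 0 0;0 0 0 0",
)

```text
time_s: 7.12
tool_pos: [0.6028, -0.0489, 0.1126]
tool_rot: [-0.0, 0.997, -0.079, -0.001]
contact_force: [0.4, -0.3, -2.2]
gripper_width: 0.0587
finger_force: 65.5
```

Run:
```python
from h import *
delta((604.5,-49.4,60),-9.2)
d=save('wrist');W=cloud(d);p,M=pose();T=(W-p)@M*1000
m=(abs(T[...,0])<70)&(abs(T[...,1])<29.)&(T[...,2]<20)&(T[...,2]>-40)
q=T[m]
rim=q[(q[:,2]<-5)]
e=[]
for y in range(-26,27,4):
    s=rim[abs(rim[:,1]-y)<1]; e.append((y,s[:,0].max()))
print(np.round(e,1).tolist())
# top rim height at far wall vs near wall along y=+-26
f=q[(abs(q[:,1])>26.5)]
for lo in range(-44,48,8):
    s=f[(f[:,0]>lo)&(f[:,0]<lo+8)&(f[:,2]<-3)&(f[:,2]>-15)];print(lo,len(s),np.round(np.median(s[:,2]),1) if len(s) else '')
# plate far edge in world
c=(W[...,2]>.004)&(W[...,2]<.012)&(abs(T[...,1])<40)&(abs(T[...,0])<90)
v=T[c]
for y in(-36,-20,0,20,36):
    s=v[abs(v[:,1]-y)<2];print('plate far edge tool x',y,s[:,0].max().round(1))
i=d['image'];cv2.imwrite('pics/w3.png',i)
```

```text
dx dy dz(tool) mm [ 1.8  0.2 52.6] turn units 0.015 | now [602.8 -48.9 112.6] yaw -9.05
[[-26.0, 45.5], [-22.0, 45.5], [-18.0, 45.5], [-14.0, 45.6], [-10.0, 45.6], [-6.0, 45.6], [-2.0, 45.6], [2.0, 45.6], [6.0, 45.6], [10.0, 45.7], [14.0, 45.5], [18.0, 45.7], [22.0, 45.8], [26.0, 45.6]]
-44 6 -7.0
-36 135 -7.4
-28 172 -7.3
-20 171 -7.3
-12 189 -7.4
-4 200 -7.4
4 211 -7.3
12 219 -7.3
20 228 -7.2
28 254 -7.3
36 254 -7.2
44 76 -7.0
plate far edge tool x -36 64.5
plate far edge tool x -20 64.4
plate far edge tool x 0 46.3
plate far edge tool x 20 64.5
plate far edge tool x 36 64.5
```

View pics/w3.png

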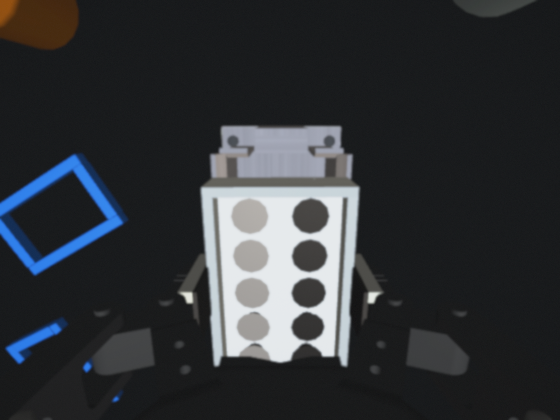

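Wrist view 3: tray held level and square (far rim at row 185), far edge straight along tool x = 45.6; carrier keeper and legs visible ahead at rows 127–180. I lower partway and re-measure.

Request:
send_rows(
  motion="1.3 0 10 0;0 0 10 0;0 0 5 0;0 0 0 0;0 0 0 0",
)

```text
time_s: 7.8
tool_pos: [0.6046, -0.0489, 0.0885]
tool_rot: [0.0, 0.997, -0.08, 0.0]
contact_force: [0.6, -0.4, -2.0]
gripper_width: 0.0591
finger_force: 65.5
```

```bash
cat > meas.py <<'E'
from h import *
o=get_obs();print(o['time_s'],o['contact_force'].round(1),o['moment'].round(2))
delta((604.5,-49.4,22.5),-9.2)
d=save('wrist');W=cloud(d);p,M=pose();T=(W-p)@M*1000
q=T[(abs(T[...,0])<70)&(abs(T[...,1])<29)&(T[...,2]<20)&(T[...,2]>-40)];rim=q[q[:,2]<-5]
rim=rim[rim[:,0]<48]
print('tray far edge',np.round([rim[abs(rim[:,1]-y)<1][:,0].max() for y in(-24,-12,0,12,24)],1))
c=(W[...,2]>.003)&(W[...,2]<.013)&(abs(T[...,1])<40)&(abs(T[...,0])<90);v=T[c]
print('plate far edge',[v[abs(v[:,1]-y)<2][:,0].max().round(1) for y in(-36,-26,26,36)])
print('plate sides y at x>55',v[v[:,0]>55][:,1].min().round(1),v[v[:,0]>55][:,1].max().round(1))
k=(W[...,2]>.047)&(W[...,2]<.056)&(abs(T[...,1])<20)&(T[...,0]>45)&(T[...,0]<80);v=T[k]
if len(v): print('keeper x',np.percentile(v[:,0],[1,50,99]).round(1),'y',np.percentile(v[:,1],[1,99]).round(1))
E
python3 meas.py
```

```text
7.8 [ 0.6 -0.4 -2. ] [-0.06 -0.03  0.01]
dx dy dz(tool) mm [-0.1  0.6 66. ] turn units 0.003 | now [604.6 -48.9  88.5] yaw -9.17
tray far edge [45.7 45.6 45.6 45.5 45.8]
plate far edge [np.float64(62.7), np.float64(62.7), np.float64(62.7), np.float64(62.7)]
plate sides y at x>55 -40.0 39.9
keeper x [48.9 56.1 63. ] y [-18.4  15.6]
```

Request:
send_rows(
  motion="-0.5 0.4 8 0;0 0 8 0;0 0 6 0;0 0 0 0",
)

```text
time_s: 8.35
tool_pos: [0.6036, -0.0491, 0.0656]
tool_rot: [-0.0, 0.997, -0.08, -0.001]
contact_force: [-0.1, 0.3, -2.1]
gripper_width: 0.0587
finger_force: 65.5
```

```bash
sed -i 's/keeper x.,np/keeper x",np/;s/print(.keeper x"/print("keeper x"/' meas.py; python3 meas.py
```

```text
8.35 [-0.1  0.3 -2.1] [0.01 0.01 0.04]
dx dy dz(tool) mm [ 1.   0.2 43.1] turn units 0.003 | now [603.6 -49.1  65.6] yaw -9.17
tray far edge [45.5 45.4 45.6 45.6 45.7]
plate far edge [np.float64(63.9), np.float64(63.9), np.float64(63.9), np.float64(63.9)]
plate sides y at x>55 -39.9 40.0
keeper x [45.2 56.6 63.8] y [-18.9  19.3]
```

Request:
send_rows(
  motion="0.6 0 6 0;0 0 6 0;0 0 6 0;0 0 0 0",
)

```text
time_s: 8.9
tool_pos: [0.6042, -0.0492, 0.0477]
tool_rot: [-0.0, 0.997, -0.08, -0.0]
contact_force: [-0.2, 0.6, -3.0]
gripper_width: 0.0584
finger_force: 65.5
```

Request:
send_rows(
  motion="0 0 5 0;0 0 5 0;0 0 5 0;0 0 3 0;0 0 0 0",
)

```text
time_s: 9.52
tool_pos: [0.6044, -0.0492, 0.03]
tool_rot: [-0.0, 0.997, -0.08, -0.0]
contact_force: [-0.2, 0.5, -2.1]
gripper_width: 0.0591
finger_force: 65.5
```

Request:
send_rows(
  motion="0 0 3 0;0 0 2 0;0 0 1 0;0 0 1 0;0 0 0 0",
)

```text
time_s: 10.15
tool_pos: [0.6045, -0.0492, 0.0232]
tool_rot: [-0.0, 0.997, -0.08, -0.0]
contact_force: [-0.2, -0.5, -2.4]
gripper_width: 0.0587
finger_force: 65.5
```

Request:
send_rows(
  motion="0 0 0.7 0;0 0 0.5 0;0 0 0.5 0;0 0 0 0",
)

```text
time_s: 10.65
tool_pos: [0.6046, -0.0492, 0.022]
tool_rot: [0.0, 0.997, -0.08, 0.0]
contact_force: [-1.9, -0.4, 5.5]
gripper_width: 0.0588
finger_force: 66.4
```

Request:
send_rows(
  motion="0 0 0 0;0 0 0 0;0 0 -10 0;0 0 -40 0;0 0 -50 0;0 0 -50 0;0 0 -28 0",
  grip=0,
)

```text
time_s: 11.52
tool_pos: [0.605, -0.0493, 0.203]
tool_rot: [0.0, 0.997, -0.08, 0.002]
contact_force: [0.4, -0.2, -0.1]
gripper_width: 0.0857
finger_force: 0.0
```

Request:
send_rows(
  motion="-25.4 -32.8 0 0;-25.4 -32.8 0 0;-25.4 -32.8 0 0;-25.4 -32.8 0 0;-25.4 -32.8 0 0;-25.4 -32.6 0 0;0 0 0 -0.95;0 0 0 -0.95;0 0 0 -0.95;0 0 0 0",
)

```text
time_s: 12.78
tool_pos: [0.4694, 0.0794, 0.2042]
tool_rot: [-0.03, 0.974, 0.226, 0.008]
contact_force: [0.2, -0.7, 0.4]
gripper_width: 0.0854
finger_force: 0.0
```

Run:
```python
from h import *
d=save('wrist');W=cloud(d);o=get_obs();p,M=pose(o);T=(W-p)@M*1000;print(o['time_s'],p,yaw(M))
hsv=cv2.cvtColor(d['image'],cv2.COLOR_BGR2HSV);blue=(hsv[...,0]>95)&(hsv[...,0]<125)&(hsv[...,1]>100)
m=blue&(abs(T[...,0])<65)&(abs(T[...,1])<50)&(W[...,2]>.006)
m2=m&True
q=W[m];print(rect(q),rect(T[m]/1000))
t=get_image('top');i=t['image'][155:245,240:320]
np.savez('top.npz',**t)
cv2.imwrite('pics/both.png',np.hstack([cv2.resize(d['image'],(560,420)),cv2.resize(i,(240,270),interpolation=cv2.INTER_CUBIC)[:,:,:] if 0 else cv2.copyMakeBorder(cv2.resize(i,(240,270),interpolation=cv2.INTER_CUBIC),0,150,0,0,cv2.BORDER_CONSTANT)]))
```

```text
12.825 [0.46942181 0.07937812 0.20408878] 25.97813337736625
(array([481.8, 141.7]), array([66.4, 11.6]), 17.4, 9.3, 313) (array([ 32.6, -39.6]), array([66.5, 11.8]), 8.7, 198.3, 313)
```

View pics/both.png

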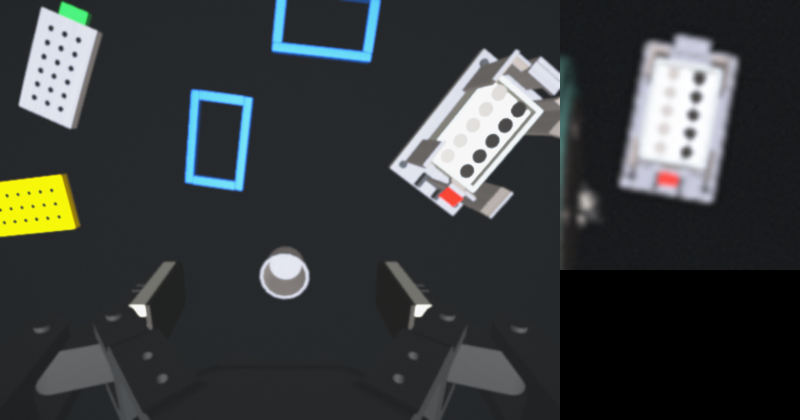

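Left: spacer B at (218,140), tilted view; gallipot at (284,275). Right: tray sits square in the carrier. The tool came short and looks tilted, so I check the joints.

Run:
```python
from h import *
o=get_obs();print(o['joint_positions'].round(3),o['joint_vel'].round(3));p,M=pose(o);print(M.round(3))
delta((485.5,169.3,200),19.3)
```

```text
[-0.04   0.193 -0.26   1.118  0.063  2.647] [-0.002  0.003 -0.001 -0.002 -0.001 -0.006]
[[ 0.899  0.439  0.002]
 [ 0.438 -0.897  0.063]
 [ 0.03  -0.056 -0.998]]
dx dy dz(tool) mm [ 53.7 -73.4   9.7] turn units 0.666 | now [469.4  79.4 204. ] yaw 25.96
```

Request:
send_rows(
  motion="0 0 0 0",
)

```text
time_s: 13.0
tool_pos: [0.4694, 0.0794, 0.2038]
tool_rot: [-0.031, 0.974, 0.226, 0.008]
contact_force: [-0.1, -0.1, 0.3]
gripper_width: 0.0854
finger_force: 0.0
```

The last joint ran near its 3.14 limit, which shifted and tilted the tool. A half turn gives the same grasp with plenty of range for the spacer, the lid and the carrier. I'll make it now and check the tilt.

Request:
send_rows(
  motion="0 0 0 -1;0 0 0 -1;0 0 0 -1;0 0 0 -1;0 0 0 -1;0 0 0 -1;0 0 0 -1;0 0 0 -1;0 0 0 -1;0 0 0 -1;0 0 0 -1;0 0 0 -1;0 0 0 -1;0 0 0 -1;0 0 0 -1;0 0 0 -1;0 0 0 -1;0 0 0 0",
)

```text
time_s: 15.25
tool_pos: [0.4694, 0.0794, 0.2037]
tool_rot: [0.005, -0.14, 0.99, 0.031]
contact_force: [0.4, -0.2, -0.2]
gripper_width: 0.0855
finger_force: 0.0
```

Run:
```python
from h import *
o=get_obs();print(o['time_s'],o['joint_positions'].round(3));p,M=pose(o);print(M.round(3))
delta((485.5,169.3,200),19.3+180)
```

```text
15.25 [-0.041  0.193 -0.26   1.118  0.063 -0.322]
[[-0.961 -0.277  0.002]
 [-0.277  0.959  0.063]
 [-0.019  0.06  -0.998]]
dx dy dz(tool) mm [-40.3  81.6   9.3] turn units -0.324 | now [469.4  79.4 203.7] yaw -163.94
```

The tilt persists (3.6°, joint 5 at 0.063). The upper stop of joint 6 caused it, so I'll use the lower stop to take it out: turn to just short of it, then push gently past in the opposite sense.

Request:
send_rows(
  motion="0 0 0 -1;0 0 0 -1;0 0 0 -1;0 0 0 -1;0 0 0 -1;0 0 0 -1;0 0 0 -1;0 0 0 -1;0 0 0 -1;0 0 0 -1;0 0 0 -1;0 0 0 -1;0 0 0 -1;0 0 0 -1;0 0 0 -1;0 0 0 -1;0 0 0 -0.2;0 20 0 0;0 0 0 0",
)

```text
time_s: 17.62
tool_pos: [0.4693, 0.0728, 0.2023]
tool_rot: [-0.026, 0.999, -0.026, 0.0]
contact_force: [0.1, 1.1, -0.1]
gripper_width: 0.0857
finger_force: 0.0
```

```bash
cat > st.py <<'E'
from h import *
o=get_obs();print(o['time_s'],o['joint_positions'].round(3));p,M=pose(o);print(M[:,2].round(4),p.round(4),yaw(M))
E
python3 st.py
```

```text
17.625 [-0.049  0.192 -0.265  1.114  0.053 -3.137]
[ 0.0022  0.0525 -0.9986] [0.4693 0.0728 0.2023] -3.034349127921628
```

Request:
send_rows(
  motion="0 20 0 0;0 20 0 0;0 20 0 0;0 0 0 0",
)

```text
time_s: 18.12
tool_pos: [0.4681, 0.046, 0.1997]
tool_rot: [-0.014, 0.999, -0.046, 0.0]
contact_force: [0.1, 0.1, 0.3]
gripper_width: 0.0857
finger_force: 0.0
```

```bash
python3 st.py
```

```text
18.125 [-0.092  0.188 -0.277  1.106  0.028 -3.14 ]
[ 0.0021  0.0278 -0.9996] [0.4681 0.046  0.1997] -5.330289739771952
```

Request:
send_rows(
  motion="0 22 0 0;0 22 0 0;0 22 0 0;0 0 0 0",
)

```text
time_s: 18.62
tool_pos: [0.4655, 0.017, 0.1985]
tool_rot: [-0.0, 0.998, -0.07, -0.0]
contact_force: [-0.5, 0.4, 0.5]
gripper_width: 0.0851
finger_force: 0.0
```

```bash
python3 st.py
```

```text
18.625 [-0.139  0.184 -0.286  1.102  0.    -3.141]
[-5.e-04  5.e-04 -1.e+00] [0.4655 0.017  0.1985] -8.023829351790548
```

Request:
send_rows(
  motion="0 0 0 1.02;0 0 0 1.02;0 0 0 1.02;0 0 0 1.02;0 0 0 1.02;0 0 0 1.02;0 0 0 1.02;0 0 0 1.02;0 0 0 1.02;0 0 0 1.02;0 0 0 1.02;0 0 0 1.02;0 0 0 1.02;0 0 0 1.02;0 0 0 1;-17.3 34.3 0 0;-17.3 34.3 0 0;-17.3 34.3 0 0;-17.3 34.3 0 0;0 0 0 0",
)

```text
time_s: 21.12
tool_pos: [0.4857, 0.172, 0.1984]
tool_rot: [-0.0, -0.169, 0.986, 0.001]
contact_force: [0.1, -0.9, 0.4]
gripper_width: 0.0854
finger_force: 0.0
```

```bash
cat > sp.py <<'E'
from h import *
d=save('wrist');W=cloud(d);o=get_obs();p,M=pose(o);T=(W-p)@M*1000;print(o['time_s'],p.round(4),yaw(M),M[:,2].round(4),o['joint_positions'].round(2))
hsv=cv2.cvtColor(d['image'],cv2.COLOR_BGR2HSV);blue=(hsv[...,0]>95)&(hsv[...,0]<125)&(hsv[...,1]>100)
m=(blue&(abs(T[...,0])<75)&(abs(T[...,1])<55)&(W[...,2]>.006)&(W[...,2]<.016)).astype(np.uint8)
n,l,st,ce=cv2.connectedComponentsWithStats(m);k=1+np.argmax(st[1:,4]);m=l==k
r=rect(W[m]);print(r,rect(T[m]/1000));a=r[2]
delta((r[0][0],r[0][1],11),a+180)
E
python3 sp.py
```

```text
21.175 [0.4855 0.1708 0.1984] -160.63816279713097 [-8.e-04  7.e-04 -1.e+00] [ 0.18  0.27 -0.17  1.13  0.   -0.16]
(array([485.8, 168.3]), array([92.5, 60.1]), 18.3, 9.4, 1968) (array([ 0.5, -2.6]), array([92.5, 60.1]), 1.1, 189.0, 1968)
dx dy dz(tool) mm [  0.4  -2.6 187.4] turn units 0.106 | now [485.5 170.8 198.4] yaw -160.64
```

Request:
send_rows(
  motion="0.4 -2.6 0 0.1;0 0 42 0;0 0 42 0;0 0 42 0;0 0 40 0;0 0 16 0;0 0 5 0;0 0 0 0",
)

```text
time_s: 22.18
tool_pos: [0.4863, 0.167, 0.012]
tool_rot: [0.0, -0.158, 0.987, 0.0]
contact_force: [-0.4, 0.0, 0.7]
gripper_width: 0.0855
finger_force: 0.0
```

Request:
send_rows(
  motion="0 0 0 0;0 0 0 0;0 0 0 0;0 0 0 0",
  grip=1,
  force=30,
)

```text
time_s: 22.68
tool_pos: [0.4865, 0.1674, 0.0125]
tool_rot: [0.001, -0.159, 0.987, 0.0]
contact_force: [-0.8, -1.2, 7.9]
gripper_width: 0.059
finger_force: 30.8
```

Request:
send_rows(
  motion="0 0 -20 0;0 0 -40 0;0 0 -40 0;-7.3 -40.4 0 0;-7.3 -40.4 0 0;-7.3 -40.4 0 0;-7.3 -40.4 0 0;-7.3 -40.4 0 0;-7.1 -40.6 0 0;0 0 0 0.92;0 0 0 0.92;0 0 0 0.91;0 0 0 0;0 0 0 0",
)

```text
time_s: 24.42
tool_pos: [0.6034, -0.0493, 0.1116]
tool_rot: [-0.0, 0.079, 0.997, 0.0]
contact_force: [0.2, -0.2, -0.9]
gripper_width: 0.0589
finger_force: 33.9
```

```bash
cat > m2.py <<'E'
from h import *
import sys
d=save('wrist');W=cloud(d);o=get_obs();p,M=pose(o);T=(W-p)@M*1000;print(o['time_s'],o['contact_force'].round(1),M[:,2].round(3))
delta((604.1,-49.2,50),170.8)
q=T[(abs(T[...,0])<56)&(abs(T[...,1])<28)&(T[...,2]<18)&(T[...,2]>-30)]
print('held edge',np.round([q[abs(q[:,1]-y)<1][:,0].max() for y in(-24,-12,0,12,24)],1),'z',np.round([np.median(q[abs(q[:,0]-x)<3][:,2]) for x in(-20,0,20,42)],1))
c=(W[...,2]>.003)&(W[...,2]<.013)&(abs(T[...,1])<48)&(abs(T[...,0])<90);v=T[c]
print('plate near edge',[v[abs(v[:,1]-y)<2][:,0].max().round(1) for y in(-30,-20,20,30)])
s=v[(v[:,0]>56)];print('plate sides',np.percentile(s[:,1],[.5,99.5]).round(1))
np.save('T.npy',T)
E
python3 m2.py
```

```text
24.475 [ 0.4 -0.8 -0.5] [-0.     0.001 -1.   ]
dx dy dz(tool) mm [-0.7  0.2 61.5] turn units 0.011 | now [603.4 -49.3 111.5] yaw 170.91
held edge [46.6 46.5 46.5 46.5 46.5] z [3.  3.1 3.2 2.9]
plate near edge [np.float64(70.8), np.float64(70.8), np.float64(70.8), np.float64(70.9)]
plate sides [-41.7  41.2]
```

Request:
send_rows(
  motion="-1.5 0 12 0;0 0 12 0;0 0 10 0;0 0 0 0",
)

```text
time_s: 24.98
tool_pos: [0.6043, -0.0495, 0.0762]
tool_rot: [-0.001, 0.081, 0.997, 0.0]
contact_force: [-0.2, 0.3, -0.8]
gripper_width: 0.0589
finger_force: 33.9
```

```bash
python3 m2.py
```

```text
25.025 [-0.2 -0.  -1. ] [-0.001  0.001 -1.   ]
dx dy dz(tool) mm [ 0.6  0.2 26.9] turn units -0.005 | now [604.7 -49.5  76.9] yaw 170.75
held edge [47.  46.9 55.9 46.9 47.1] z [3.8 3.9 3.9 3.6]
plate near edge [np.float64(72.1), np.float64(72.0), np.float64(72.6), np.float64(72.7)]
plate sides [-41.8  41.2]
```

Request:
send_rows(
  motion="-0.5 0 7 0;0 0 7 0;0 0 6 0;0 0 5 0;0 0 0 0",
)

```text
time_s: 25.65
tool_pos: [0.6052, -0.0496, 0.0519]
tool_rot: [-0.001, 0.081, 0.997, 0.0]
contact_force: [0.3, 0.2, -0.9]
gripper_width: 0.0587
finger_force: 33.9
```

Request:
send_rows(
  motion="0 0 4 0;0 0 3 0;0 0 1 0;0 0 0.7 0;0 0 0 0",
)

```text
time_s: 26.28
tool_pos: [0.6054, -0.0497, 0.0437]
tool_rot: [-0.0, 0.081, 0.997, 0.0]
contact_force: [-0.5, -0.2, -1.1]
gripper_width: 0.0586
finger_force: 33.9
```

Request:
send_rows(
  motion="0 0 0.6 0;0 0 0.5 0;0 0 0.5 0;0 0 0 0",
)

```text
time_s: 26.78
tool_pos: [0.6055, -0.0497, 0.0426]
tool_rot: [0.0, 0.081, 0.997, 0.0]
contact_force: [-1.7, 0.5, 6.3]
gripper_width: 0.0591
finger_force: 34.7
```

Request:
send_rows(
  motion="0 0 0 0;0 0 0 0;0 0 -20 0;0 0 -45 0;0 0 -50 0;0 0 -45 0;20.8 42.2 0 0;20.8 42.2 0 0;20.8 42.2 0 0;20.8 42.2 0 0;20.8 42.2 0 0;20.8 42.2 0 0;20.8 42.2 0 0;20.8 42.2 0 0;20.8 42.2 0 0;0 0 0 -0.92;0 0 0 0",
  grip=0,
)

```text
time_s: 28.9
tool_pos: [0.4816, 0.3555, 0.2023]
tool_rot: [-0.0, 0.0, 1.0, 0.0]
contact_force: [-0.4, -1.1, 0.5]
gripper_width: 0.0852
finger_force: 0.0
```

Run:
```python
from h import *
d=save('wrist');W=cloud(d);o=get_obs();p,M=pose(o);T=(W-p)@M*1000;print(o['time_s'],p.round(4),yaw(M),M[:,2].round(4))
t=get_image('top');np.savez('top.npz',**t)
hsv=cv2.cvtColor(d['image'],cv2.COLOR_BGR2HSV);grey=(hsv[...,1]<60)
hh=(W[...,2]>.006)&(W[...,2]<.016)&(abs(T[...,0])<85)&(abs(T[...,1])<60)
n,l,st,ce=cv2.connectedComponentsWithStats((hh&(hsv[...,1]<80)).astype(np.uint8));k=1+np.argmax(st[1:,4]);m=l==k
r=rect(W[m]);print('lid',r,rect(T[m]/1000))
g=hh&(hsv[...,1]>100)&(hsv[...,0]>45)&(hsv[...,0]<75);print('green',g.sum(),W[g].mean(0).round(4) if g.sum() else '')
delta((r[0][0],r[0][1],11.5),r[2]+180)
i=t['image'][155:245,240:320]
a=cv2.resize(i,(330,371),interpolation=cv2.INTER_CUBIC)
cv2.imwrite('pics/v8.png',np.hstack([cv2.resize(d['image'],(440,330)),cv2.resize(a,(330,330))]))
```

```text
28.95 [0.4818 0.3551 0.2023] 179.76242785202112 [-5.e-04  6.e-04 -1.e+00]
lid (array([479.5, 344.6]), array([100.1,  60. ]), 2.4, 9.5, 5693) (array([  2.2, -10.7]), array([100.1,  60. ]), -2.6, 192.8, 5693)
green 64 [0.5346 0.3475 0.0064]
dx dy dz(tool) mm [  2.3 -10.4 190.9] turn units -0.269 | now [481.9 354.9 202.4] yaw 179.71
```

View pics/v8.png

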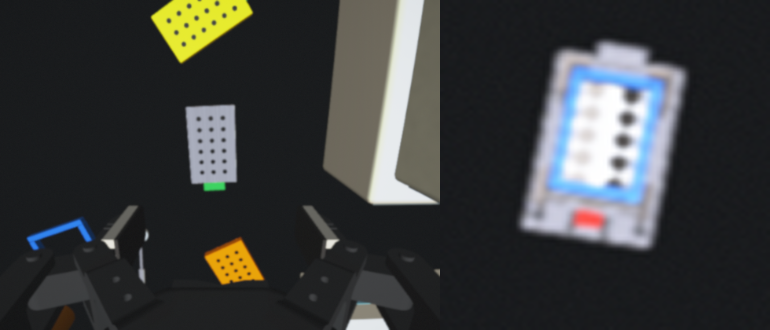

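Left: lid at (211,145), its green tongue toward +x at (214,186); right: blue spacer lies square on the tray. I grip the lid 5 mm ahead of its centre, lightly, so it can pivot.

Request:
send_rows(
  motion="-2.6 -10.1 0 -0.27;0 0 42 0;0 0 42 0;0 0 42 0;0 0 42 0;0 0 16 0;0 0 6 0;0 0 0 0",
)

```text
time_s: 30.0
tool_pos: [0.4849, 0.3454, 0.0133]
tool_rot: [0.0, -0.023, 1.0, 0.001]
contact_force: [-0.0, -0.9, -0.3]
gripper_width: 0.0857
finger_force: 0.0
```

Request:
send_rows(
  motion="0 0 0 0;0 0 0 0;0 0 0 0;0 0 0 0",
  grip=1,
  force=20,
)

```text
time_s: 30.5
tool_pos: [0.4849, 0.3455, 0.0135]
tool_rot: [0.001, -0.023, 1.0, 0.001]
contact_force: [-0.8, -0.8, 6.3]
gripper_width: 0.0594
finger_force: 20.3
```

Request:
send_rows(
  motion="0 0 -20 0;0 0 -40 0;0 0 -40 0;-9.9 -44.1 0 0;-9.9 -44.1 0 0;-9.9 -44.1 0 0;-9.9 -44.1 0 0;-9.9 -44.1 0 0;-9.9 -44.1 0 0;-9.9 -44.1 0 0;-9.9 -44.1 0 0;-9.6 -44.5 0 0;0 0 0 0.59;0 0 0 0.59;0 0 0 0;0 0 0 0",
)

```text
time_s: 32.5
tool_pos: [0.5914, -0.0475, 0.1123]
tool_rot: [-0.0, 0.079, 0.997, 0.0]
contact_force: [-0.5, -0.4, -1.0]
gripper_width: 0.0594
finger_force: 23.4
```

```bash
cat > m3.py <<'E'
from h import *
d=save('wrist');W=cloud(d);o=get_obs();p,M=pose(o);T=(W-p)@M*1000;print(o['time_s'],o['contact_force'].round(1),M[:,2].round(3))
delta((591.6,-47.4,80),170.8)
O=np.array([600.45,-48.8,0]);a=np.radians(-9.2);C=np.array([[np.cos(a),np.sin(a),0],[-np.sin(a),np.cos(a),0],[0,0,1]])
print('tool in carrier',(C@(p*1000-O)).round(1))
L=(W*1000-O)@C.T
# lid top surface along its length (carrier frame); near edge
q=L[(abs(L[...,1])<25)&(T[...,2]<25)&(T[...,2]>-45)&(abs(T[...,0])<75)]
print('lid near edge x',np.round([q[abs(q[:,1]-y)<1.5][:,0].min() for y in(-22,-14,14,22)],1))
for x in range(-70,20,10):
    s=q[abs(q[:,0]-x)<3]
    if len(s)>10: print(x,'z top',np.percentile(s[:,2],[10,50,90]).round(1),len(s))
v=L[(L[...,2]<13)&(L[...,2]>3)&(abs(L[...,1])<36)&(L[...,0]<-50)&(L[...,0]>-80)]
if len(v): print('plate near edge',v[:,0].min().round(1))
E
python3 m3.py
```

```text
32.55 [ 0.9 -0.6 -1.5] [-0.     0.001 -1.   ]
dx dy dz(tool) mm [-0.2  0.1 32.3] turn units 0.016 | now [591.4 -47.5 112.3] yaw 170.96
tool in carrier [-9.200e+00 -1.000e-01  1.123e+02]
lid near edge x [-64.9 -65.3 -65.4 -64.9]
-60 z top [107.5 108.3 109.1] 1811
-50 z top [107.6 108.3 109.1] 1688
-40 z top [107.6 108.3 109.1] 1605
-30 z top [107.6 108.3 109.1] 1503
-20 z top [107.6 108.3 109.1] 1414
-10 z top [107.7 108.4 109.1] 1357
0 z top [107.7 108.4 109. ] 1259
10 z top [107.7 108.4 109.1] 1182
plate near edge -68.0
```

Request:
send_rows(
  motion="-3 0 12 0;0 0 12 0;0 0 8 0;0 0 0 0",
)

```text
time_s: 33.05
tool_pos: [0.5938, -0.048, 0.0792]
tool_rot: [-0.001, 0.08, 0.997, 0.0]
contact_force: [0.1, 0.4, -0.7]
gripper_width: 0.0596
finger_force: 23.3
```

Request:
send_rows(
  motion="0 0 2 0;0 0 2 0;0 0 2 0;0 0 0 0",
)

```text
time_s: 33.55
tool_pos: [0.5946, -0.0481, 0.0743]
tool_rot: [0.0, 0.08, 0.997, 0.0]
contact_force: [1.3, -0.3, 2.2]
gripper_width: 0.0588
finger_force: 23.7
```

```bash
python3 m3.py
```

```text
33.6 [2.2 0.5 2. ] [ 0.     0.001 -1.   ]
dx dy dz(tool) mm [ 3.1  0.2 -5.6] turn units 0.004 | now [594.7 -48.1  74.4] yaw 170.84
tool in carrier [-5.8 -0.3 74.4]
lid near edge x [-61.9 -62.3 -62.1 -61.7]
-60 z top [66.5 71.9 72.9] 1877
-50 z top [71.1 71.9 72.7] 1778
-40 z top [70.8 71.5 72.3] 1623
-30 z top [70.5 71.2 72. ] 1526
-20 z top [70.2 70.9 71.6] 1435
-10 z top [69.8 70.5 71.2] 1348
0 z top [69.5 70.2 70.9] 1253
10 z top [69.2 70.  70.7] 1166
plate near edge -68.4
```

The lid pivots in the grip on the catch top, as planned (about 2° so far, 3 N). I continue down.

Request:
send_rows(
  motion="0 0 1.5 0;0 0 1.5 0;0 0 1.5 0;0 0 1.5 0;0 0 0 0",
)

```text
time_s: 34.22
tool_pos: [0.5943, -0.0481, 0.0679]
tool_rot: [-0.0, 0.08, 0.997, 0.0]
contact_force: [2.8, -0.5, 2.1]
gripper_width: 0.0593
finger_force: 24.0
```

```bash
python3 m3.py
```

```text
34.275 [2.2 0.1 1.3] [-0.001  0.001 -1.   ]
dx dy dz(tool) mm [  2.8   0.2 -12. ] turn units 0.004 | now [594.3 -48.   68. ] yaw 170.84
tool in carrier [-6.2 -0.2 68. ]
lid near edge x [-62.9 -62.9 -62.9 -62.5]
-70 z top [57.8 58.5 59.3] 37
-60 z top [67.  72.1 73.1] 2292
-50 z top [70.2 71.  71.9] 1848
-40 z top [68.7 69.5 70.2] 1685
-30 z top [67.1 67.9 68.7] 1517
-20 z top [65.6 66.4 67.3] 1408
-10 z top [64.1 64.9 65.6] 1259
0 z top [62.5 63.3 64.1] 1155
10 z top [61.1 61.9 62.6] 1068
plate near edge -68.5
```

Request:
send_rows(
  motion="0 0 1.2 0;0 0 1.2 0;0 0 0 0",
)

```text
time_s: 34.65
tool_pos: [0.5943, -0.0481, 0.0655]
tool_rot: [-0.0, 0.08, 0.997, 0.0]
contact_force: [2.6, 0.2, 2.3]
gripper_width: 0.0592
finger_force: 24.1
```

```bash
python3 m3.py
```

```text
34.7 [ 3.5 -0.7  2.2] [-0.001  0.001 -1.   ]
dx dy dz(tool) mm [  2.8   0.2 -14.4] turn units 0.004 | now [594.3 -48.1  65.6] yaw 170.84
tool in carrier [-6.2 -0.3 65.6]
lid near edge x [-62.7 -63.1 -63.1 -62.7]
-70 z top [57.6 58.8 59.5] 40
-60 z top [67.  72.3 73.3] 2362
-50 z top [70.  70.9 71.7] 1865
-40 z top [68.  68.8 69.7] 1693
-30 z top [65.9 66.8 67.7] 1524
-20 z top [64.  64.8 65.6] 1373
-10 z top [62.  62.7 63.5] 1233
0 z top [59.9 60.8 61.5] 1123
10 z top [58.  58.8 59.6] 1000
plate near edge -68.5
```

Request:
send_rows(
  motion="-2 0 0.4 0;-2 0 0.4 0;-2 0 0.4 0;-2 0 0.3 0;-2 0 0.4 0;-2 0 0.3 0;0 0 0 0",
)

```text
time_s: 35.58
tool_pos: [0.6063, -0.05, 0.0633]
tool_rot: [-0.0, 0.08, 0.997, 0.0]
contact_force: [0.4, 0.5, -1.8]
gripper_width: 0.0591
finger_force: 23.8
```

```bash
python3 m3.py
```

```text
35.625 [-0.2  1.2 -1.5] [-0.001  0.001 -1.   ]
dx dy dz(tool) mm [ 14.7   0.2 -16.7] turn units 0.004 | now [606.1 -50.   63.3] yaw 170.84
tool in carrier [ 5.8 -0.2 63.3]
lid near edge x [-50.6 -50.9 -50.9 -50.6]
-60 z top [59.9 61.1 62.2] 638
-50 z top [61.6 68.7 70.1] 1826
-40 z top [67.3 68.2 69. ] 1910
-30 z top [65.4 66.3 67.2] 1722
-20 z top [63.6 64.5 65.3] 1545
-10 z top [61.8 62.6 63.4] 1401
0 z top [60.  60.8 61.6] 1264
10 z top [58.2 59.  59.7] 1168
plate near edge -68.2
```

Request:
send_rows(
  motion="-1.5 0 0.3 0;-1.5 0 0.3 0;-1 0 0.2 0;-0.5 0 0 0;0 0 0 0",
)

```text
time_s: 36.25
tool_pos: [0.6084, -0.0503, 0.0621]
tool_rot: [-0.002, 0.08, 0.997, 0.0]
contact_force: [-12.2, 1.0, 4.1]
gripper_width: 0.0588
finger_force: 24.2
```

```bash
python3 m3.py
```

```text
36.3 [-12.    1.2   3.6] [-0.005  0.001 -1.   ]
dx dy dz(tool) mm [ 17.2   0.2 -17.8] turn units 0.005 | now [608.5 -50.3  62.1] yaw 170.85
tool in carrier [ 8.1 -0.2 62.1]
lid near edge x [-48.6 -49.  -49.  -48.6]
-60 z top [59.9 61.1 62.3] 665
-50 z top [57.8 62.1 67.3] 1302
-40 z top [65.7 66.5 67.4] 1928
-30 z top [64.1 64.9 65.8] 1752
-20 z top [62.4 63.3 64.1] 1603
-10 z top [60.8 61.6 62.3] 1455
0 z top [59.1 59.9 60.7] 1315
10 z top [57.6 58.3 59. ] 1195
plate near edge -68.3
```

Run:
```python
from h import *
s=save('side');t=save('top')
a=cv2.resize(s['image'][175:260,210:310],(500,425),interpolation=cv2.INTER_CUBIC)
b=cv2.resize(t['image'][155:240,250:310],(300,425),interpolation=cv2.INTER_CUBIC)
cv2.imwrite('pics/v9.png',np.hstack([a,b]))
O=np.array([600.45,-48.8,0]);g=np.radians(-9.2);C=np.array([[np.cos(g),np.sin(g),0],[-np.sin(g),np.cos(g),0],[0,0,1]])
for d in(s,t):
    L=(cloud(d)*1000-O)@C.T
    hsv=cv2.cvtColor(d['image'],cv2.COLOR_BGR2HSV)
    gr=(hsv[...,1]>90)&(hsv[...,0]>45)&(hsv[...,0]<75)&(abs(L[...,0])<90)&(abs(L[...,1])<45)&(L[...,2]>30)&(L[...,2]<60)
    rd=((hsv[...,0]<8)|(hsv[...,0]>172))&(hsv[...,1]>120)&(abs(L[...,0])<90)&(abs(L[...,1])<45)
    for n,m in(('green',gr),('red',rd)): print(n,m.sum(),L[m].mean(0).round(1) if m.any() else '',L[m].min(0).round(1) if m.any() else '',L[m].max(0).round(1) if m.any() else '')
```

```text
green 0   
red 29 [-60.9  -1.1  59.5] [-66.1 -11.7  47.6] [-55.5   7.9  64.4]
green 0   
red 0
```

View pics/v9.png

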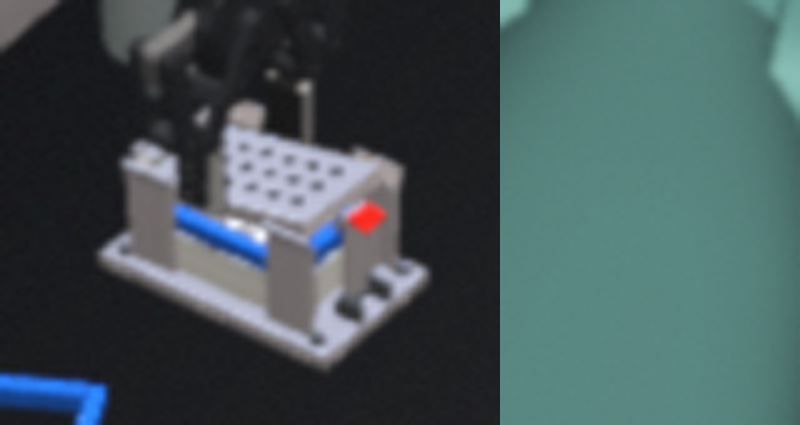

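View 9 (side): the lid lies tilted, near end up at the catch (red tab at (367,217)), no green visible in front of the keeper, spacer and tray in place beneath. I release, rise, and shut the fingers to press near the edge.

Request:
send_rows(
  motion="0 0 0 0;0 0 0 0;0 0 0 0;0 0 -10 0;0 0 -25 0;0 0 -15 0;0 0 0 0",
  grip=0,
)

```text
time_s: 37.28
tool_pos: [0.6113, -0.0508, 0.1138]
tool_rot: [0.001, 0.08, 0.997, 0.0]
contact_force: [-0.4, 0.1, -0.5]
gripper_width: 0.0855
finger_force: 0.0
```

```bash
sed -i 's/(T\[...,2\]<25)&(T\[...,2\]>-45)/(L[...,2]>45)\&(L[...,2]<80)/;s/range(-70,20,10)/range(-70,60,10)/;s/delta((591.6,-47.4,80)/delta((569.9,-43.9,90)/' m3.py
sed -i '/^q=L/a q=q[q[:,0]<64]\nprint("green?")\nhsv=cv2.cvtColor(d["image"],cv2.COLOR_BGR2HSV);gr=(hsv[...,1]>90)\&(hsv[...,0]>45)\&(hsv[...,0]<75)\&(abs(L[...,1])<30)\&(abs(L[...,0])<80);print(gr.sum())' m3.py; python3 m3.py
```

```text
37.325 [ 0.4 -1.2 -0.6] [ 0.     0.001 -1.   ]
dx dy dz(tool) mm [41.5  0.3 22.8] turn units 0.004 | now [610.8 -50.8 112.8] yaw 170.84
tool in carrier [ 10.5  -0.3 112.8]
green?
139
lid near edge x [-48.5 -48.5 -48.5 -48.5]
-60 z top [59.8 61.2 62.4] 360
-50 z top [57.6 61.  64.9] 600
-40 z top [63.4 64.2 65. ] 1005
-30 z top [61.7 62.6 63.4] 923
-20 z top [60.1 61.  61.9] 872
-10 z top [58.6 59.4 60.2] 825
0 z top [56.9 57.8 58.6] 763
10 z top [55.3 56.2 57. ] 722
20 z top [53.8 54.6 55.4] 670
30 z top [52.3 53.  53.8] 630
40 z top [50.6 51.4 52.2] 584
50 z top [49.2 50.1 54.3] 510
plate near edge -68.4
```

Request:
send_rows(
  motion="20.7 0 0 0;20.8 0.2 0 0;0 0 10 0;0 0 10 0;0 0 6 0;0 0 0 0",
  grip=1,
)

```text
time_s: 38.08
tool_pos: [0.5697, -0.0439, 0.0859]
tool_rot: [-0.001, 0.08, 0.997, 0.0]
contact_force: [-1.3, 0.0, -0.5]
gripper_width: -0.0001
finger_force: 0.0
```

Run:
```python
from h import *
d=load('wrist');p,M=pose()
O=np.array([600.45,-48.8,0]);g=np.radians(-9.2);C=np.array([[np.cos(g),np.sin(g),0],[-np.sin(g),np.cos(g),0],[0,0,1]])
L=(cloud(d)*1000-O)@C.T;h=cv2.cvtColor(d['image'],cv2.COLOR_BGR2HSV)
gr=(h[...,1]>90)&(h[...,0]>45)&(h[...,0]<75)&(abs(L[...,1])<30)&(abs(L[...,0])<80)
v=L[gr];print('green',np.percentile(v,[2,50,98],axis=0).round(1))
k=L[(abs(L[...,1])<13)&(L[...,0]>50)&(L[...,0]<75)&(L[...,2]>47)&(~gr)];print('keeper',np.percentile(k,[3,50,97],axis=0).round(1))
print('tool carrier',(C@(p*1000-O)).round(1),get_obs()['gripper_width'])
```

```text
green [[ -4.8 -13.8  44. ]
 [ 54.4   1.2  45. ]
 [ 55.6  19.4 183.2]]
keeper [[ 50.6 -12.2  49.2]
 [ 59.4  -0.2  52.8]
 [ 67.4  11.9  54.3]]
tool carrier [-31.1  -0.1  85.9] -8.455665033232977e-05
```

The tongue's top shows at x≈54, z≈45, under the keeper bar. Press now in small steps.

Request:
send_rows(
  motion="0 0 5 0;0 0 3 0;0 0 1 0;0 0 1 0;0 0 0 0",
)

```text
time_s: 38.7
tool_pos: [0.5696, -0.0439, 0.0769]
tool_rot: [-0.0, 0.08, 0.997, 0.0]
contact_force: [-2.4, 0.5, 3.2]
gripper_width: -0.0004
finger_force: 1.8
```

Request:
send_rows(
  motion="0 0 1 0;0 0 1 0;0 0 0 0",
)

```text
time_s: 39.08
tool_pos: [0.5697, -0.0439, 0.0746]
tool_rot: [-0.0, 0.08, 0.997, 0.0]
contact_force: [0.0, -0.1, -0.2]
gripper_width: 0.0001
finger_force: 0.0
```

Request:
send_rows(
  motion="0 0 1 0;0 0 1 0;0 0 0 0",
)

```text
time_s: 39.45
tool_pos: [0.5696, -0.0439, 0.0725]
tool_rot: [-0.0, 0.08, 0.997, 0.0]
contact_force: [-0.4, -0.4, -0.5]
gripper_width: -0.0
finger_force: 0.0
```

Request:
send_rows(
  motion="0 0 1 0;0 0 1 0;0 0 0 0",
)

```text
time_s: 39.83
tool_pos: [0.5696, -0.0439, 0.0706]
tool_rot: [-0.0, 0.08, 0.997, 0.0]
contact_force: [-0.4, -0.3, -0.1]
gripper_width: -0.0002
finger_force: 0.0
```

```bash
python3 m3.py
```

```text
39.875 [-0.1 -0.6  0. ] [-0.     0.001 -1.   ]
dx dy dz(tool) mm [ -0.2   0.1 -19.4] turn units 0.004 | now [569.7 -43.9  70.6] yaw 170.84
tool in carrier [-31.1  -0.1  70.6]
green?
0
lid near edge x [-49.7 -49.8 -49.8 -49.9]
-70 z top [57.6 58.4 59.3] 189
-60 z top [60.1 61.2 62.3] 475
-50 z top [50.1 55.6 57.3] 1157
-40 z top [55.7 57.  76.3] 1976
-30 z top [54.8 55.5 56.3] 442
-20 z top [54.2 54.9 55.6] 322
-10 z top [53.6 54.2 54.9] 54
20 z top [51.3 51.9 52.7] 98
30 z top [50.7 51.3 51.8] 42
plate near edge -69.1
```

The lid is partway down (slope 0.07), its edge now sliding past the nose. I keep pressing.

Request:
send_rows(
  motion="0 0 1 0;0 0 1 0;0 0 0 0",
)

```text
time_s: 40.25
tool_pos: [0.5696, -0.0439, 0.0686]
tool_rot: [-0.0, 0.08, 0.997, 0.0]
contact_force: [-0.6, -0.5, -0.1]
gripper_width: -0.0001
finger_force: 0.0
```

Request:
send_rows(
  motion="0 0 1 0;0 0 0.5 0;0 0 0 0",
)

```text
time_s: 40.62
tool_pos: [0.5697, -0.0439, 0.0671]
tool_rot: [-0.0, 0.08, 0.997, 0.0]
contact_force: [-0.0, 0.3, 0.5]
gripper_width: 0.0003
finger_force: 0.2
```

Request:
send_rows(
  motion="0 0 0.6 0;0 0 0.6 0;0 0 0 0",
)

```text
time_s: 41.0
tool_pos: [0.5696, -0.0439, 0.0659]
tool_rot: [-0.0, 0.08, 0.997, 0.0]
contact_force: [0.2, -1.0, 0.3]
gripper_width: -0.0001
finger_force: 0.0
```

Request:
send_rows(
  motion="0 0 0.6 0;0 0 0.6 0;0 0 0 0",
)

```text
time_s: 41.38
tool_pos: [0.5696, -0.0439, 0.0647]
tool_rot: [-0.0, 0.08, 0.997, 0.0]
contact_force: [0.4, -0.0, 0.6]
gripper_width: 0.0001
finger_force: 0.0
```

```bash
python3 m3.py
```

```text
41.425 [ 0.4 -0.6 -0.4] [-0.     0.001 -1.   ]
dx dy dz(tool) mm [ -0.2   0.  -25.3] turn units 0.004 | now [569.7 -43.9  64.7] yaw 170.84
tool in carrier [-31.2  -0.1  64.7]
green?
0
lid near edge x [-49.6 -49.7 -49.6 -49.7]
-60 z top [59.9 61.  62.1] 548
-50 z top [46.6 49.6 60.8] 756
-40 z top [49.1 57.7 76.3] 2374
-30 z top [48.9 49.6 50.4] 461
-20 z top [48.9 49.6 50.3] 331
-10 z top [48.9 49.4 50.5] 37
10 z top [48.9 49.8 50.3] 39
20 z top [49.1 49.7 50.4] 107
plate near edge -69.1
```

Lid top now reads flat at 49.6 mm along its length. I lift off and verify the catch and flatness.

Request:
send_rows(
  motion="0 0 -10 0;0 0 -30 0;0 0 -30 0;0 0 -30 0;0 0 0 0",
)

```text
time_s: 42.05
tool_pos: [0.5708, -0.0442, 0.1675]
tool_rot: [0.002, 0.08, 0.997, 0.0]
contact_force: [-0.2, -0.6, -0.8]
gripper_width: -0.0
finger_force: 0.0
```

```bash
python3 m3.py
python3 - <<'E'
from h import *
O=np.array([600.45,-48.8,0]);g=np.radians(-9.2);C=np.array([[np.cos(g),np.sin(g),0],[-np.sin(g),np.cos(g),0],[0,0,1]])
for f in('carrier_view','wrist'):
    d=load(f);L=(cloud(d)*1000-O)@C.T
    k=L[(abs(L[...,1])<7)&(L[...,0]<-40)&(L[...,0]>-75)&(L[...,2]>52)]
    print(f,'catch inner x',np.percentile(k[:,0],[1,5,50,95,99]).round(1),'z',np.percentile(k[:,2],[5,95]).round(1))
d=load('wrist')
s=save('side')
a=cv2.resize(s['image'][175:260,210:310],(450,383),interpolation=cv2.INTER_CUBIC)
w=d['image'];ys,xs=np.where((abs(((cloud(d)*1000-O)@C.T)[...,:2])<[80,50]).all(-1))
w=w[ys.min():ys.max(),xs.min():xs.max()];w=cv2.resize(w,(350,383),interpolation=cv2.INTER_CUBIC)
cv2.imwrite('pics/v10.png',np.hstack([a,w]))
E
```

```text
42.1 [-0.8  0.8 -0.5] [ 0.002  0.    -1.   ]
dx dy dz(tool) mm [ 0.5  0.  76. ] turn units 0.004 | now [570.2 -44.  166. ] yaw 170.84
tool in carrier [-3.06e+01 -1.00e-01  1.66e+02]
green?
0
lid near edge x [-49.4 -49.5 -49.5 -49.5]
-60 z top [59.9 61.1 62.3] 181
-50 z top [46.8 50.1 60.5] 292
-40 z top [48.7 49.6 50.4] 490
-30 z top [48.6 49.6 50.5] 447
-20 z top [48.9 49.7 50.5] 447
-10 z top [48.7 49.6 50.4] 440
0 z top [48.8 49.6 50.4] 402
10 z top [48.9 49.7 50.5] 204
plate near edge -69.1
carrier_view catch inner x [-66.3 -65.2 -54.3 -46.9 -45.9] z [53.4 62.1]
wrist catch inner x [-64.7 -56.1 -41.4 -40.1 -40. ] z [ 60.8 246.5]
```

View pics/v10.png

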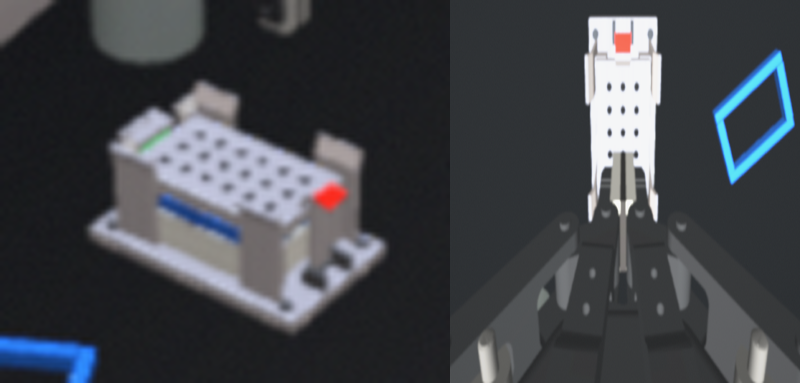

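View 10: lid flat, green tongue peeking out before the keeper at (157,138), red tab at (330,193). Last check: whether the catch has returned to rest over the lid.

Run:
```python
from h import *
O=np.array([600.45,-48.8,0]);g=np.radians(-9.2);C=np.array([[np.cos(g),np.sin(g),0],[-np.sin(g),np.cos(g),0],[0,0,1]])
for f in('carrier_view','wrist'):
    d=load(f);L=(cloud(d)*1000-O)@C.T;h=cv2.cvtColor(d['image'],cv2.COLOR_BGR2HSV)
    rd=((h[...,0]<8)|(h[...,0]>172))&(h[...,1]>120)
    k=L[rd&(abs(L[...,1])<15)&(L[...,0]<-40)&(L[...,0]>-80)];print(f,'red',np.percentile(k,[5,50,95],axis=0).round(1).tolist())
    k=L[(~rd)&(abs(L[...,1])<7)&(L[...,0]<-38)&(L[...,0]>-75)&(L[...,2]>53)&(L[...,2]<68)]
    print('steel catch',len(k),np.percentile(k,[3,50,97],axis=0).round(1).tolist())
    for y in(-4,0,4):
        s=L[(abs(L[...,1]-y)<.7)&(L[...,0]<-40)&(L[...,0]>-70)&(L[...,2]<70)&(L[...,2]>35)];s=s[np.argsort(s[:,0])][::-1];print(y,s[:22,[0,2]].round(1).tolist())
```

```text
carrier_view red [[-66.2, -7.8, 58.2], [-61.1, 0.5, 60.2], [-56.7, 7.7, 62.5]]
steel catch 165 [[-55.9, -6.8, 53.3], [-50.5, -0.5, 59.4], [-46.7, 6.7, 62.2]]
-4 [[-46.0, 52.4], [-46.8, 53.3], [-47.4, 54.7], [-48.1, 55.8], [-48.4, 58.0], [-49.9, 57.0], [-50.3, 58.9], [-50.7, 60.7], [-50.8, 60.4], [-51.4, 61.6], [-51.9, 60.5], [-52.3, 62.1], [-52.6, 61.4], [-53.6, 61.8], [-53.9, 60.9], [-54.8, 61.5], [-55.2, 63.1], [-55.4, 60.0], [-55.8, 61.9], [-56.3, 63.1], [-57.1, 61.2], [-58.0, 61.8]]
0 [[-46.2, 51.9], [-46.6, 50.8], [-46.7, 53.7], [-46.9, 53.1], [-47.5, 54.5], [-47.5, 54.3], [-48.2, 55.5], [-48.3, 55.2], [-48.6, 57.3], [-48.9, 59.5], [-49.0, 56.4], [-49.2, 58.8], [-49.8, 60.0], [-50.1, 59.3], [-50.5, 61.1], [-50.9, 60.2], [-51.4, 61.7], [-51.8, 60.6], [-53.0, 60.5], [-53.0, 60.3], [-54.1, 60.4], [-54.2, 60.0]]
4 [[-46.0, 52.4], [-46.6, 50.7], [-46.8, 53.3], [-47.2, 52.2], [-47.2, 55.3], [-47.7, 54.0], [-47.9, 56.2], [-48.0, 56.0], [-48.6, 57.5], [-49.2, 55.8], [-49.7, 57.4], [-49.7, 57.3], [-50.0, 59.5], [-50.6, 58.0], [-50.7, 60.5], [-51.1, 59.5], [-51.4, 61.6], [-51.5, 61.4], [-
[... 509 characters left out ...]
.3], [-53.2, 62.0], [-53.7, 60.9]]
0 [[-40.2, 51.5], [-40.6, 50.0], [-40.7, 50.2], [-41.3, 49.5], [-41.4, 49.9], [-41.9, 48.8], [-42.4, 50.6], [-42.8, 49.1], [-43.1, 50.3], [-43.8, 49.9], [-43.9, 50.3], [-44.4, 49.1], [-44.4, 49.3], [-45.3, 49.6], [-45.4, 50.1], [-45.9, 48.8], [-46.2, 50.0], [-47.9, 54.3], [-48.0, 54.8], [-48.9, 55.7], [-49.2, 56.8], [-50.0, 57.3]]
4 [[-40.6, 49.7], [-40.7, 50.5], [-41.2, 48.9], [-41.3, 49.6], [-41.9, 48.5], [-42.2, 49.7], [-42.7, 48.8], [-43.0, 50.1], [-43.7, 49.4], [-43.8, 49.8], [-44.3, 48.6], [-44.4, 49.2], [-45.4, 49.9], [-45.4, 50.0], [-45.6, 47.4], [-46.1, 49.7], [-47.9, 54.4], [-48.0, 54.8], [-49.2, 56.8], [-49.2, 56.9], [-50.1, 57.9], [-50.2, 58.2]]
```

The nose is back at rest, overhanging the lid edge by about 2.5 mm, and the lid is flat. Handing in.

```bash
python3 -c "
from workcell import *
print(close_job())"
```

```text
the job is handed in; nothing more can be done
None
```

The carrier is loaded and handed in: tray seated, blue spacer on it, lid flat with its tongue under the keeper and the catch back at rest over its near edge, at about 42 s of the 72 s. The highest wrist reading I saw was about 12 N, pushing the lid forward, and about 3 N while pressing the catch.

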